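# Open a snap ring with the ring pliers and hold it at the spindle's groove

### The job

The setting cap still stands on the spindle's shaft stub: put it back in its own recess in the white cap block, fully down, and let go of it. Then take the ring pliers out of their stand by the handles with the snap ring on their tips, squeeze the handles to the stop so that the ring opens, and slide the open ring down round the shaft stub, without forcing it, until it is level with the groove. Finish holding it there: keep the handles squeezed and the ring open, level with the groove and resting on nothing but the pliers' tips, do not let it snap shut or put it down, and leave the other things where they stand.

Things in the scene. Friction and masses are not known exactly. Their poses are not given: they have to be found in the camera images.
- spindle: Spindle unit, fixed: aluminium flange 96 mm across, 9 mm high; housing 78 mm across up to 36 mm with a bearing flush in its top; in its middle an upright steel shaft stub, 40 mm across, that ends 66 mm above the table, rim bevelled by 3 mm. Origin: on the axis at table height, z up. It and the pliers' stand may swap places.
- groove (a point): On the shaft's axis, at mid-height of the ring groove (5 mm wide, 36 mm across at its bottom), 45 mm above the table, 9.5 mm above the bearing and 21 mm below the shaft's end.
- shaft_end (a point): Centre of the shaft stub's flat end, 66 mm above the table.
- setting_cap: Setting cap of turned steel, about 0.2 kg: an upside-down cup with a grip knob, at the start over the shaft's end, rim 52 mm above the table (it comes off straight upward). Cup 52 mm outside, 42 inside, 20 high, open below, 14 deep; round knob 24 mm across, from 20 to 44 mm above the origin. Origin: centre of its lower rim, z up.
- cap_block: White plastic block 80 x 192 x 26 mm, fixed, long along its y, with three round recesses 14 mm deep in a row along y: 37 mm across at y = -73 mm (the small cap stands in it), 55 mm at y = -20 mm (the setting cap's own), 67 mm at y = +51 mm (empty: for a bigger cap that is not here). Mouths bevelled by 2 mm. Origin: centre of its underside.
- own_recess (a point): Centre of the floor of the setting cap's own recess, 12 mm above the table; the cap's origin must come to this point. The recess is 3 mm wider than the cap.
- small_cap: Bystander: a smaller setting cap, 34 mm across, 42 mm high, standing in its recess of the cap block. Origin: centre of its lower rim.
- pliers_stand: Fixed stand: base plate 104 x 68 x 8 mm (x -40 to +64 mm, y -34 to +34 mm); on its -x side a column, 75 mm high, with an open pocket for the pliers' rear block; on its +x side a white nest on which the ring lies. Everything lifts out straight upward. Origin: below the pliers' pivot at table height; x from column to nest, as the pliers' x at the start.
- nest (a point): Top of the stand's white nest, below the ring's centre at the start, 16 mm above the table (a 27 mm boss inside the ring stands 4 mm higher).
- pliers: Ring pliers standing tips down, handles up, 0.2 kg. Origin: the pivot, 71 mm above the table in the stand; z up along the tool, y from right to left handle, x to the ring. A block 14 mm wide reaches 27 mm behind the pivot (-x) into the stand's pocket. Tips 57 mm below the pivot, within 18 mm of the middle along y when spread; nose from -5 to +3 mm along x.
- handle_grip (a point): Grip point, midway between the handles, 60 mm above the pivot. Dark grey sleeves from 36 to 84 mm above the pivot, 14 mm wide along x; the fingers close along the pliers' y. Over the outside 48 mm here at rest (55 at the top), 30 to 32 mm and parallel when squeezed to the stop. Spring-loaded: about 10 N on each handle reaches the stop, 25 to 40 N of grip holds it firmly.
- lever_left (a joint): Swing of the +y handle lever: 0 at rest, 0.145 rad at the stop, where the tips are spread (a hard squeeze strains it to 0.157).
- lever_right (a joint): Swing of the -y handle lever, likewise 0 to 0.145 rad.
- snap_ring: Snap ring of dark steel, 3 mm thick, 52 mm outside, held by its two lugs (-x side) on the pliers' tips. Origin: centre of the open ring at mid-thickness, z up. From the pivot, 26.6 mm along the pliers' x and 53.7 mm down at rest; about 27 and 52.5 mm when spread (it may sag 2 mm and tilt a few degrees). Open, its bore is 43 mm; at rest it cannot pass the shaft.
- ring_left (a joint): Opening of one ring arm: 0 at rest, 0.155 to 0.165 rad when the pliers are squeezed to the stop.
- ring_right (a joint): Opening of the other ring arm, likewise.
- lens_canister: Bystander: white screw canister, 41 mm across, 50 mm high. Origin: centre of its underside.
- tall_canister: Bystander: black round canister, 37 mm across, 62 mm high. Origin: centre of its underside.

How it is judged (in metres and radians):
On the way, in this order (a step that is already met when the one before it is completed fails the run):
1. the setting cap sits fully down in its own recess of the cap block and is let go (horizontal distance between setting_cap and own_recess below 0.005 m and z of setting_cap in the frame of own_recess between -0.003 and 0.003 m and angle between setting_cap's own z axis and vertical below 0.08 rad and contact force between the fingers and setting_cap below 0.2 N), for 0.2 s.
2. the pliers are squeezed and carry the open ring above the shaft's end (value of joint each of lever_left, lever_right above 0.12 rad and value of joint each of ring_left, ring_right above 0.14 rad and z of snap_ring in the frame of shaft_end above 0.003 m and contact force between the fingers and pliers above 3 N), for 0.2 s.
At the end, for the whole second after the job is handed in: Cap upright in its own recess (axis within 5 mm, down within 3 mm). Fingers hold the pliers squeezed (levers over 0.12, ring arms over 0.14 rad); the open ring is round the shaft, centred and level with the groove within 3 mm, tilt under 0.12 rad, still, under 4 N on the spindle (horizontal distance between setting_cap and own_recess below 0.005 m and z of setting_cap in the frame of own_recess between -0.003 and 0.003 m and angle between setting_cap's own z axis and vertical below 0.08 rad and value of joint each of lever_left, lever_right above 0.12 rad and value of joint each of ring_left, ring_right above 0.14 rad and horizontal distance between snap_ring and groove below 0.003 m and z of snap_ring in the frame of groove between -0.003 and 0.003 m and angle between snap_ring's own z axis and vertical below 0.12 rad and contact force between the fingers and pliers above 3 N and contact force between each of snap_ring, pliers and spindle below 4 N and linear speed of snap_ring below 0.02 m/s); the arm keeps its last pose, push and grip.
It fails at once if the ring or the pliers are forced against the spindle (more than 30 N) (contact force between any of snap_ring, pliers and spindle above 30 N).
It fails at once if the small cap, the lens canister or the tall canister is moved by more than 20 mm (distance of any of small_cap, lens_canister, tall_canister from where it was at the start of the episode above 0.02 m).
It also fails if it takes over 64 s, if anything falls off the work surface, if the arm or the gripper's body presses on something with over 40 N, if the wrist force passes 120 N, or if a joint passes its speed limit or range.

### The arm

A 7-joint arm with a two-finger parallel gripper is mounted at the origin on a cart in front of the work surface, level with it; the furniture and walls round the work are solid. World frame = base frame: x ahead of the robot, y to its left, z up, the work surface at z = 0. Lengths are in m, angles in degrees, forces in N, time in s.
With the tool pointing down it reaches from about 0.4 to 0.925 m from the base axis. Payload 5.6 kg.
Tool frame: the origin (TCP) lies at the very end of the fingers, on their centre line; the grasp point (between the pads) lies 19 mm behind it (env.pinch_z is the distance from the TCP to the grasp point, in m); x points along the fingers, y is the direction in which the jaws open and shut, and the axes are right-handed (so a half turn about x gives the same grasp; the last joint's range is limited). The gripper opens to 85 mm and grips with 20 to 120 N. Pads are 22 mm wide; open, the fingers measure 114 mm over their backs; the gripper's body (76 mm by 85 mm) begins 54 mm behind the grasp point. The pads swing forward as they close: fully open they stand 13 mm farther back than shut.
Start: joints at [-67.724, 26.786, -0.665, 91.828, 0.344, 61.387, -3.226], TCP at [0.272, 0.59, 0.231] pointing down, gripper open.
Joint ranges: [-144.91, 144.91], [-17.63, 115.5], [-89.93, 88.59], [15.96, 139.68], [-74.01, 254.01], [8.47, 105.57], [-167.45, 167.45]. Speed limits (degrees/s): [147.25, 147.25, 180, 180, 180, 180, 180].

### API

Orientations are given as a 3x3 rotation matrix whose columns are the frame's x, y, z axes.
In Python, from plant import env, effector, planner, grab_frame, get_calibration, job, monitor gives the robot as it stands. Calls block until the motion is done:
- env.movep(position, orientation): joint-space move of the TCP to a pose.
- env.movel(position, attitude=None, feed=0.15, stop_force=None): straight line of the TCP; attitude=None keeps the orientation; feed is the mean speed in m/s. With stop_force (N) it stops when the force on the tool has changed by that much, and returns True; else False.
- env.move_joints(angles): joint-space move.
- effector.move_gripper(opening): finger opening in m; the grip force is fixed at half the most; returns when the fingers have stopped.
- env.hold(seconds).
- planner.ik(position, orientation): joint angles nearest the present ones, or None.
- grab_frame(name): name is "scene" or "top"; returns the picture (480x640x3 uint8, red, green, blue); there is no depth.
- get_calibration(name): a dict with "fx", "fy", "cx", "cy" (pixels), "R" (3x3) and "t" (3): a world point X has camera coordinates R X + t. Camera axes: x right, y down, z forward; pixel columns grow to the right and rows downward; lengths in m; the calibration is good to about 2 mm. A picture is of the moment at which its call begins. get_calibration takes no time and is no camera call.
A pose or a line that the arm cannot do raises env.PlanningError and nothing moves.
- job.close_job(): hands the job in, once; it reports no verdict.
Readings, each from a call of its own:
- monitor.read_time(): time.
- monitor.read_qpos(): joint angles.
- monitor.read_joint_velocities(): joint speeds.
- monitor.read_joint_torque(): joint torques, N m.
- monitor.read_ee_pos(): TCP position.
- monitor.read_ee_rot(): TCP orientation.
- monitor.read_wrist_force(): force on the tool from outside, world axes, zero at the start.
- monitor.read_ft_torque(): the same for the moment, N m.
- monitor.read_width(): finger opening in m.
Only numpy, scipy, OpenCV 4.12 (cv2) and the standard library are available. Lean on these libraries where they do the work, as an engineer would, in place of code of your own. Each camera call takes 0.05 s, during which the arm holds its last target. There are 200 camera calls.

## Working session

There is one attempt and no reset: what is moved stays moved. The work goes in short steps, each a Python script; the robot and the scene stay as the last script left them, time stands still between calls to the robot, and variables do not carry over. Pictures are saved under pics/ and viewed, about 8 in all and at most 12, crops included, and the job is handed in when it is done.

```bash
ls; mkdir -p pics; python3 - <<'E'
from plant import env, effector, planner, grab_frame, get_calibration, job, monitor
import cv2, numpy as np
for n in ("scene","top"):
    f=grab_frame(n); cv2.imwrite(f"pics/{n}0.png",f[:,:,::-1])
    c=get_calibration(n); R=np.array(c["R"]);t=np.array(c["t"])
    print(n,c["fx"],c["fy"],c["cx"],c["cy"],R.round(3).tolist(),(-R.T@t).round(3))
print(monitor.read_time(),monitor.read_ee_pos(),np.round(monitor.read_ee_rot(),3).tolist(),monitor.read_width(),env.pinch_z)
E
```

```text
pics
scene 575.9121896103137 575.9121896103137 316.17772841846266 232.70888603615543 [[0.901, -0.433, 0.019], [-0.295, -0.646, -0.704], [0.317, 0.629, -0.71]] [ 0.188 -0.531  0.899]
top 616.7804724161861 616.7804724161861 328.1986748127391 236.3315844187255 [[0.007, -1.0, -0.01], [-0.986, -0.005, -0.165], [0.165, 0.011, -0.986]] [0.349 0.155 1.393]
0.1 [0.27185339 0.58985036 0.23041964] [[-0.001, 0.419, 0.908], [-0.002, 0.908, -0.419], [-1.0, -0.002, 0.0]] 0.0857035460399928 0.0187
```

View pics/scene0.png

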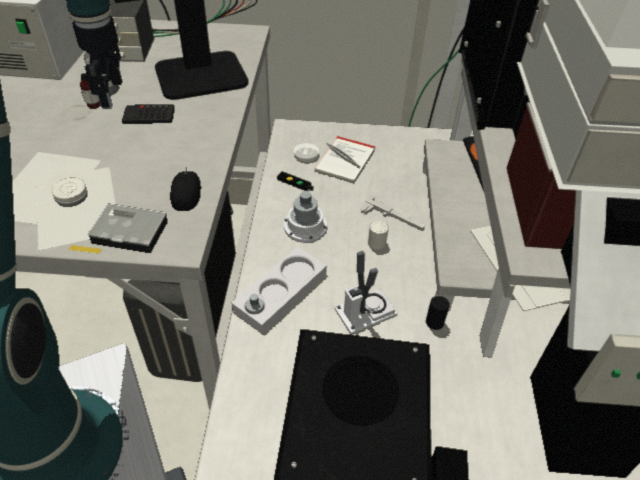

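View pics/top0.png

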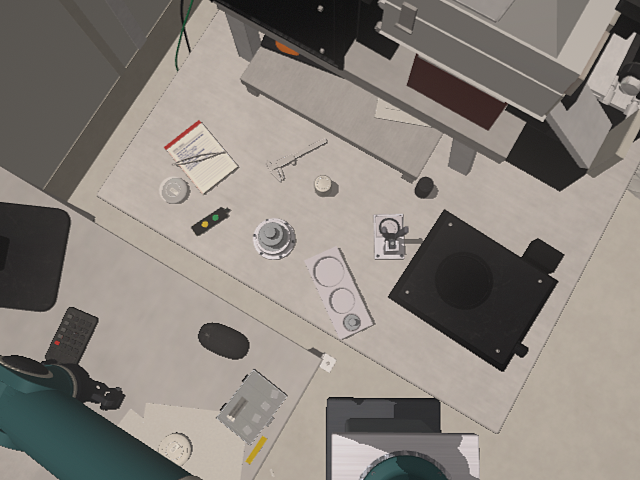

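The scene view shows the spindle with the cap at about (305,213), the block at (280,290), the stand with pliers at (366,300), the lens canister at (377,235) and the tall one at (437,312). In the top view they are at (273,239), (340,293), (390,236), (322,184) and (424,187). Next I'll zoom in.

```bash
cat > h.py <<'E'
from plant import env, effector, planner, grab_frame, get_calibration, job, monitor
import cv2, numpy as np
def ray(n,u,v):
    c=get_calibration(n); R=np.array(c["R"]);t=np.array(c["t"])
    d=R.T@np.array([(u-c["cx"])/c["fx"],(v-c["cy"])/c["fy"],1]); return -R.T@t,d
def onz(n,u,v,z):
    o,d=ray(n,u,v); return o+d*(z-o[2])/d[2]
def proj(n,X):
    c=get_calibration(n); p=np.array(c["R"])@np.array(X)+np.array(c["t"])
    return np.array([c["fx"]*p[0]/p[2]+c["cx"],c["fy"]*p[1]/p[2]+c["cy"]])
def tri(a,b):  # a,b=(name,u,v): midpoint and gap
    o1,d1=ray(*a);o2,d2=ray(*b); s=np.linalg.lstsq(np.c_[d1,-d2],o2-o1,rcond=None)[0]
    p,q=o1+s[0]*d1,o2+s[1]*d2; return (p+q)/2,np.linalg.norm(p-q)
def crop(n,u0,v0,w,h,k,fn):
    f=np.mean([grab_frame(n).astype(float) for _ in range(4)],0).astype(np.uint8)
    cv2.imwrite("pics/%s_full.png"%fn,f[:,:,::-1])
    g=cv2.resize(f[v0:v0+h,u0:u0+w],None,fx=k,fy=k,interpolation=cv2.INTER_CUBIC)
    for i in range(0,w,20): cv2.putText(g,str(u0+i),(int(i*k),10),0,.35,(255,0,0)); cv2.line(g,(int(i*k),12),(int(i*k),18),(255,0,0))
    for j in range(0,h,20): cv2.putText(g,str(v0+j),(0,int(j*k)+4),0,.35,(255,0,0)); cv2.line(g,(24,int(j*k)),(30,int(j*k)),(255,0,0))
    cv2.imwrite("pics/%s.png"%fn,g[:,:,::-1])
E
python3 - <<'E'
from h import *
crop("top",240,170,200,170,3.5,"t1"); crop("scene",225,180,235,160,3.4,"s1")
E
```

```text
(no output)
```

View pics/t1.png

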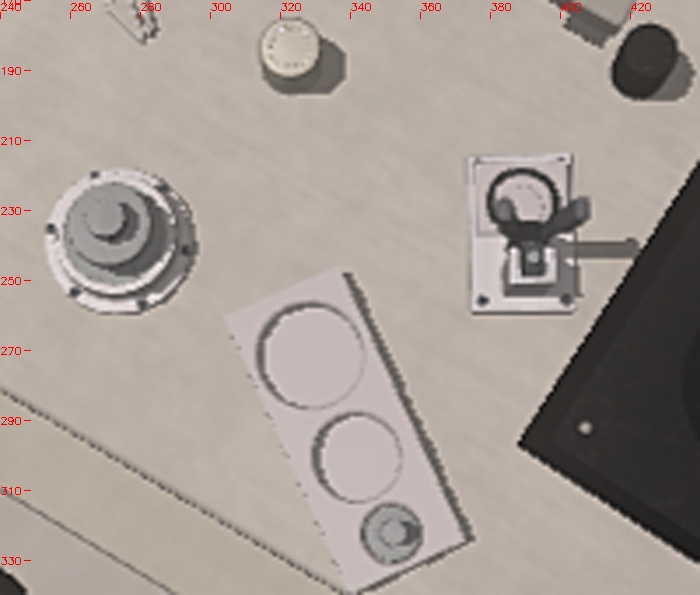

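View pics/s1.png

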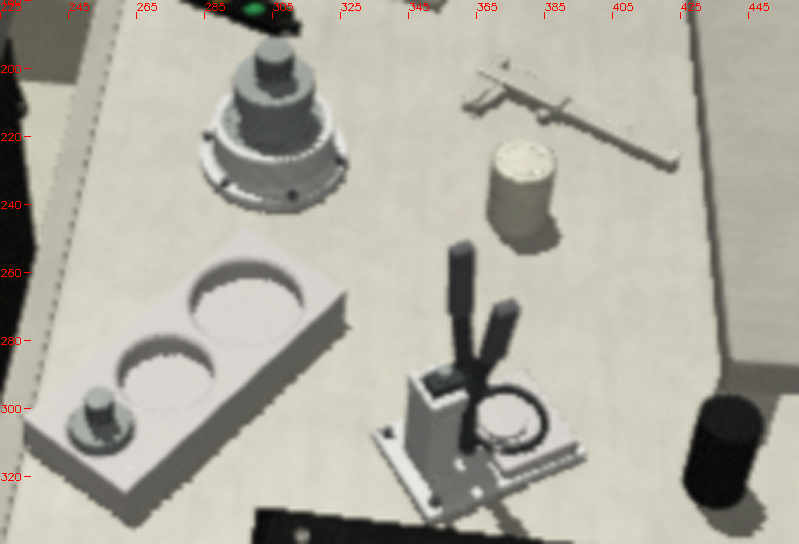

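```bash
python3 - <<'E'
from h import *
np.set_printoptions(precision=4,suppress=True)
T=lambda x,y:("top",240+(x+.5)/3.5-.5,170+(y+.5)/3.5-.5)
S=lambda x,y:("scene",225+(x+.5)/3.4-.5,180+(y+.5)/3.4-.5)
print("spindle by screws",onz(*T(118.7,239.2),.009))
print("knobtop top",onz(*T(107,217),.096),"scene",onz(*S(275,47),.096), tri(T(107,217),S(275,47)))
print("own top",onz(*T(357,457),.026),"scene",onz(*S(166,373),.026))
print("big top",onz(*T(310,355),.026),"scene",onz(*S(246,302),.026))
print("block corners",[onz(*T(*p),.026)[:2] for p in((344,270),(473,540),(358,592),(225,317))])
print("block corners scene",[onz(*S(*p),.026)[:2] for p in((346,293),(127,493),(26,423),(247,233))])
print("stand corners",[onz(*T(*p),.008)[:2] for p in((470,156),(572,153),(576,312),(470,312))])
print("stand corners scene",[onz(*S(*p),.008)[:2] for p in((371,433),(432,521),(585,454))])
print("ring top",onz(*T(523,203),.0175),"scene",onz(*S(511,418),.0175))
print("handles",tri(T(504,208),S(461,247)),tri(T(582,206),S(508,307)))
print("tall",onz(*T(651,54),.062),"lens",onz(*T(291,47),.05), "small cap", onz(*T(393,530),.054))
# spindle expected projections
for z,r in((.009,.048),(.066,.02)): 
  c=onz(*T(118.7,239.2),.009)
  print(z,[proj("scene",[c[0]+r*np.cos(a),c[1]+r*np.sin(a),z]).round(1) for a in np.arange(4)*np.pi/2])
E
```

```text
spindle by screws [0.5753 0.2946 0.009 ]
knobtop top [0.5747 0.2933 0.096 ] scene [0.5774 0.2945 0.096 ] (array([0.5754, 0.2928, 0.0979]), np.float64(0.002110309343208762))
own top [0.434  0.1394 0.026 ] scene [0.4361 0.1372 0.026 ]
big top [0.4985 0.1695 0.026 ] scene [0.4997 0.1671 0.026 ]
block corners [array([0.5533, 0.1481]), array([0.3826, 0.0665]), array([0.3499, 0.1385]), array([0.5225, 0.2239])]
block corners scene [array([0.5567, 0.1487]), array([0.3848, 0.0691]), array([0.3515, 0.1368]), array([0.5234, 0.2178])]
stand corners [array([0.6318, 0.0659]), array([ 0.6341, -0.0008]), array([ 0.5293, -0.002 ]), array([0.5289, 0.0664])]
stand corners scene [array([0.53  , 0.0617]), array([ 0.5331, -0.006 ]), array([ 0.6331, -0.0023])]
ring top [0.599  0.0324 0.0175] scene [0.6034 0.0315 0.0175]
handles (array([0.5722, 0.0552, 0.1508]), np.float64(0.0011039959521731999)) (array([0.574 , 0.0095, 0.15  ]), np.float64(0.0016928144848817382))
tall [ 0.6872 -0.0455  0.062 ] lens [0.6938 0.1827 0.05  ] small cap [0.3876 0.1174 0.054 ]
0.009 [array([323.9, 217.1]), array([295.5, 209.8]), array([284.5, 229.7]), array([313.7, 237.4])]
0.066 [array([313. , 201.7]), array([300.6, 198.6]), array([296. , 206.9]), array([308.5, 210.1])]
```

Both views agree within 2 to 3 mm, and the sizes match: recess spacing is 71 mm and the stand plate is 104×67. First I'll grip the knob across two directions so the wrist force gives me the shaft axis.

```bash
cat >> h.py <<'E'
np.set_printoptions(precision=4,suppress=True)
def down(deg): # jaw (tool y) direction angle in the xy-plane
    a=np.radians(deg); x=np.array([0,0,-1.]); y=np.array([np.cos(a),np.sin(a),0]); return np.c_[x,y,np.cross(x,y)]
def st(s=""): print(s,"t%.2f"%monitor.read_time(),"p",np.array(monitor.read_ee_pos()),"F",np.array(monitor.read_wrist_force()).round(2),"w %.4f"%monitor.read_width(),flush=True)
E
python3 - <<'E'
from h import *
A,B=65,115   # A: ~jaw along block y (25deg)?? set below
R1=down(25); R2=down(115)
for r in (down(25),down(205),down(115),down(-65)):
    q=planner.ik([.576,.294,.13],r); print(None if q is None else np.array(q).round(0))
E
```

```text
[-39.  33.  13.  97.  -9.  51.   2.]
[-13.  35. -23.  96.  17.  53. 162.]
[-27.  33.  -4.  97.   3.  51.  83.]
[-51.  35.  30.  98. -21.  52. -78.]
```

```bash
python3 - <<'E'
from h import *
st()
env.movep([.576,.294,.15],down(25)); st("above")
effector.move_gripper(.045)
print(env.movel([.576,.294,.077],feed=.1,stop_force=6)); st("down")
effector.move_gripper(.0); env.hold(.1); st("gripA")
effector.move_gripper(.045); st("open")
E
```

```text
t0.50 p [0.272  0.5903 0.2313] F [0.33 0.03 0.64] w 0.0854
above t2.09 p [0.575  0.2964 0.1502] F [-1.15  0.91 -0.18] w 0.0852
False
down t3.45 p [0.5765 0.2942 0.0775] F [0.45 0.11 0.17] w 0.0451
gripA t3.88 p [0.5768 0.2944 0.0782] F [-1.7  -0.36  6.08] w 0.0215
open t4.23 p [0.5757 0.2939 0.0767] F [-0.35  0.18  0.53] w 0.0452
```

```bash
python3 - <<'E'
from h import *
env.movel([.576,.294,.105],feed=.15)
env.movep([.576,.294,.105],down(115))
env.movel([.576,.294,.078],feed=.15)
effector.move_gripper(.0); env.hold(.1); st("gripB")
env.movel([.576,.294,.083],feed=.05); st("lift5")
env.movel([.576,.294,.13],feed=.1); st("lifted")
env.movep([.435,.138,.115],down(115)); env.hold(.2); st("over recess")
crop("top",290,240,100,110,5,"t2"); crop("scene",225,220,120,120,5,"s2")
E
```

```text
gripB t6.54 p [0.5766 0.2944 0.0791] F [-1.06 -1.54  4.65] w 0.0215
lift5 t6.79 p [0.576  0.2939 0.083 ] F [ 1.36  0.07 -1.29] w 0.0219
lifted t7.41 p [0.5756 0.2937 0.1299] F [ 0.85  0.45 -2.07] w 0.0218
over recess t8.46 p [0.4359 0.1391 0.115 ] F [ 0.57  0.14 -2.32] w 0.0216
```

```bash
python3 - <<'E'
from h import *
env.movel([.435,.138,.062],feed=.1); st("near")
print(env.movel([.435,.138,.037],feed=.03,stop_force=5)); st("touch")
E
```

```text
near t9.54 p [0.4352 0.1382 0.0622] F [-0.39  0.19 -1.43] w 0.0215
True
touch t10.02 p [0.4359 0.1383 0.0519] F [0.96 0.61 2.71] w 0.0218
```

```bash
python3 -c "
import cv2,numpy as np
a=cv2.imread('pics/t2.png');b=cv2.imread('pics/s2.png')
a=cv2.resize(a,(380,418));b=cv2.resize(b,(418,418));cv2.imwrite('pics/ts2.png',np.hstack([a,b]))"
python3 - <<'E'
from h import *
crop("top",290,240,100,110,5,"t3"); crop("scene",225,220,120,120,5,"s3")
a=cv2.imread('pics/t3.png');b=cv2.imread('pics/s3.png')
cv2.imwrite('pics/ts3.png',np.hstack([cv2.resize(a,(364,400)),cv2.resize(b,(430,430))[:400]]))
st()
E
```

```text
t10.42 p [0.4356 0.1382 0.0521] F [2.47 0.37 3.18] w 0.0215
```

View pics/ts3.png

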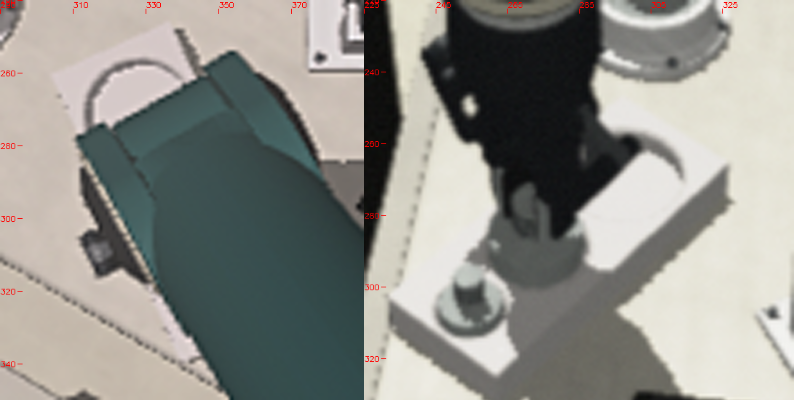

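The cap is standing on the recess bevel, and the side force pushes it towards +x. I'll do a small search guided by that force.

```bash
python3 - <<'E'
from h import *
x,y=.435,.138
for i in range(6):
    F=np.array(monitor.read_wrist_force())[:2]; F=F/max(np.linalg.norm(F),1e-6)
    x,y=x+.0015*F[0],y+.0015*F[1]
    env.movel([x,y,.0535],feed=.05)
    hit=env.movel([x,y,.037],feed=.025,stop_force=6); print(x,y,hit); st("try")
    if monitor.read_ee_pos()[2]<.045: break
    env.hold(.1)
E
```

```text
0.4364838377968008 0.1382196028068704 True
try t10.93 p [0.4362 0.1381 0.0519] F [ 0.15 -0.42  4.66] w 0.0219
0.43498981629089023 0.13808581289739771 True
try t11.53 p [0.4352 0.1382 0.0523] F [-0.09 -0.38  5.13] w 0.0216
0.43617117808806993 0.13716148378708884 True
try t12.12 p [0.4362 0.1372 0.0524] F [ 0.6  -0.11  4.8 ] w 0.0217
0.4349208259783779 0.1379901089145069 True
try t12.72 p [0.4352 0.1382 0.0523] F [ 0.32 -0.27  4.82] w 0.0218
0.43438330484125354 0.13939049137196075 True
try t13.32 p [0.4345 0.1394 0.0522] F [-0.6   0.19  4.78] w 0.0218
0.4358630335602482 0.13914472132052558 True
try t13.94 p [0.4361 0.1392 0.0516] F [ 0.65 -0.98  3.63] w 0.0218
```

```bash
cat >> h.py <<'E'
def av(f,n=12): return np.mean([np.array(f()) for _ in range(n)],0)
def av2(): return np.r_[av(monitor.read_ee_pos),av(monitor.read_wrist_force),av(monitor.read_ft_torque)]
E
python3 - <<'E'
from h import *
env.movel([.4371,.1402,.0545],feed=.05); env.hold(.1); t0=monitor.read_time(); b=av2(); print("base",b,monitor.read_time()-t0)
for x,y in ((.4371,.1402),(.4385,.140),(.437,.142)):
    env.movel([x,y,.0545],feed=.05)
    hit=env.movel([x,y,.037],feed=.025,stop_force=6); 
    a=av2(); print(x,y,hit,a[:3],(a-b)[3:])
    if a[2]<.045: break
E
```

```text
base [ 0.4367  0.1401  0.0542 -0.8923  0.3634 -1.9372 -0.0392  0.0396 -0.043 ] 0.0
0.4371 0.1402 True [0.4367 0.14   0.039 ] [ 0.1389 -1.6855  7.5426 -0.0066  0.0358  0.0455]
```

It's in: TCP at 0.039, which is the expected bottom. Now I'll release, retreat and check.

```bash
python3 - <<'E'
from h import *
p=av(monitor.read_ee_pos)
env.movel([.4367,.140,.038],feed=.02,stop_force=10); env.hold(.1); st("pressed")
effector.move_gripper(.05); st("open")
env.movel([.4367,.140,.12],feed=.2); env.hold(.2)
for r in (down(90),down(-90)):
    q=planner.ik([.575,.033,.17],r); print(None if q is None else np.array(q).round(0))
env.movep([.575,.033,.20],down(90)); effector.move_gripper(.085); st("over pliers")
crop("scene",225,220,150,110,5,"s4")
crop("top",290,240,100,110,5,"t4")
E
```

```text
pressed t15.59 p [0.4367 0.1401 0.0389] F [-3.35 -1.   15.31] w 0.0216
open t15.97 p [0.4367 0.14   0.0378] F [ 0.15  0.05 -0.21] w 0.0500
[ -4.  24.  -3. 105.   2.  51.  82.]
[-57.  48.  77. 109. -51.  68. -52.]
over pliers t17.97 p [0.5747 0.0334 0.1999] F [-0.19 -0.16  1.1 ] w 0.0848
```

View pics/s4.png

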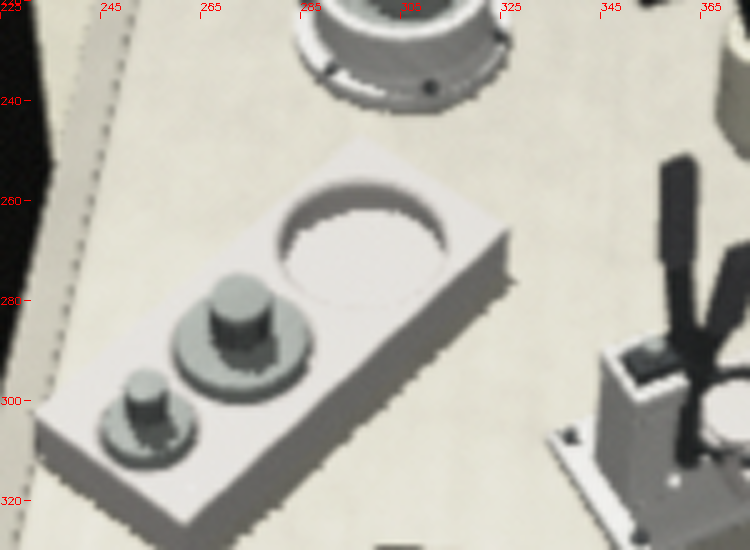

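The cap is upright and seated, with its cup top just above the block. The recess is at about (0.4367, 0.140) in robot coordinates, so the top camera reads about 2 mm low in x. Now I'll grip the pliers.

```bash
python3 - <<'E'
from h import *
print(env.movel([.572,.0325,.114],down(90),feed=.12,stop_force=5)); env.hold(.15); b=av2(); st("down")
for w in (.036,.030):
    effector.move_gripper(w); env.hold(.15); a=av2(); st("w%g"%w); print((a-b)[3:])
crop("scene",320,230,100,100,4,"s5")
E
```

```text
False
down t19.38 p [0.5727 0.0326 0.115 ] F [-0.64  0.72 -0.14] w 0.0847
w0.036 t20.07 p [0.5747 0.0326 0.1163] F [1.66 0.17 8.43] w 0.0362
[ 2.3011 -0.5492  8.5651 -0.0369 -0.3128  0.0423]
w0.03 t20.44 p [0.575  0.0323 0.1168] F [ 1.43 -0.77 11.97] w 0.0305
[ 2.0733 -1.485  12.1094 -0.217  -0.2168  0.0546]
```

```bash
python3 - <<'E'
from h import *
for w in (.028,.025):
    effector.move_gripper(w); env.hold(.15); a=av2(); st("w%g"%w); print(a)
E
```

```text
w0.028 t21.01 p [0.5751 0.0323 0.1171] F [ 0.76 -1.63 12.56] w 0.0289
[ 0.5751  0.0323  0.1171  0.7644 -1.6304 12.5565 -0.2899 -0.0978  0.0969]
w0.025 t21.38 p [0.5752 0.0324 0.1173] F [ 0.52 -0.73 14.01] w 0.0273
[ 0.5752  0.0324  0.1173  0.5234 -0.7314 14.0088 -0.2978  0.025   0.0609]
```

```bash
python3 - <<'E'
from h import *
p=av(monitor.read_ee_pos)
env.movel([.5752,.0324,.135],feed=.05); st("lift")
env.movel([.5752,.0324,.215],feed=.15); env.hold(.2); st("up"); print(av2())
crop("scene",310,170,130,110,6,"s6"); crop("top",350,180,90,90,6,"t6")
E
```

```text
lift t21.95 p [0.5745 0.0324 0.1346] F [-1.3   0.2  -2.57] w 0.0272
up t22.83 p [0.5745 0.0323 0.2137] F [ 0.1   0.28 -2.26] w 0.0268
[ 0.5745  0.0323  0.2137  0.0991  0.2762 -2.258  -0.0078 -0.0072  0.0406]
```

View pics/s6.png

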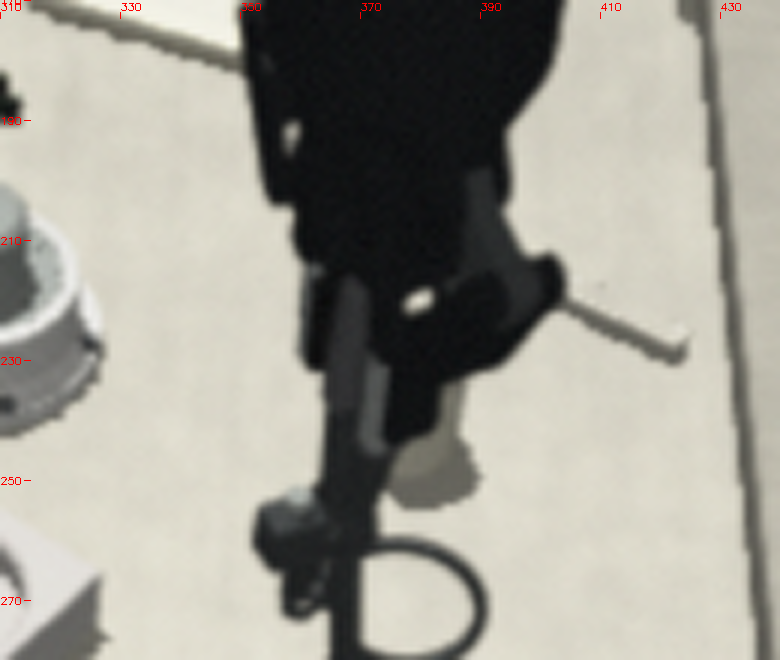

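The ring is open and held on the tips, with its right end at about (390,271). The levers are at the stop. Next I'll carry it over the shaft and compare the two in the same picture.

```bash
python3 - <<'E'
from h import *
env.movel([.5525,.294,.2137],feed=.2); env.movel([.5525,.294,.19],feed=.1); env.hold(.3); st("over shaft"); print(av2())
crop("scene",255,170,100,80,7.5,"s7")
for z in (.066,.0895): 
  print(z,[proj("scene",[.576+r*np.cos(a),.294+r*np.sin(a),z]).round(1) for r in(.02,) for a in np.arange(4)*np.pi/2], proj("scene",[.576,.294,z]))
E
```

```text
over shaft t25.38 p [0.5528 0.2942 0.1906] F [ 0.89 -0.05 -2.27] w 0.0272
[ 0.5528  0.2942  0.1906  0.8896 -0.0475 -2.274   0.0073 -0.0196 -0.0503]
0.066 [array([313.4, 201.7]), array([301.1, 198.7]), array([296.4, 207. ]), array([308.9, 210.1])] [304.9584 204.3434]
0.0895 [array([313.6, 193.5]), array([301.1, 190.4]), array([296.4, 198.7]), array([309. , 201.9])] [305.0195 196.1212]
```

View pics/s7.png

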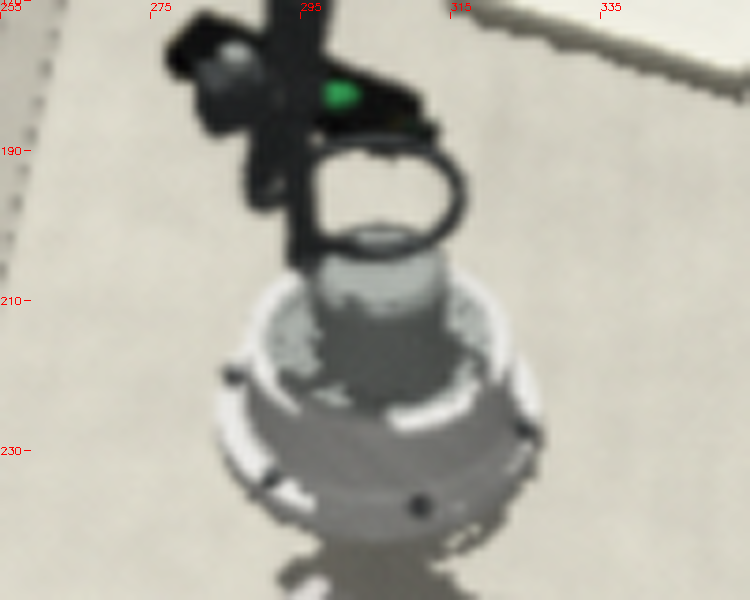

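The ring centre is at about (304.4,196.6), where (305.0,196.1) is expected above the shaft. So it sits about 1.8 mm short in x. I'll correct that and lower in force-guarded steps.

```bash
python3 - <<'E'
from h import *
x,y=.5543,.294
env.movel([x,y,.17],feed=.08); env.hold(.3); b=av2(); print("base",b)
for z in (.166,.163,.160,.157,.154):
    hit=env.movel([x,y,z],feed=.02,stop_force=3); env.hold(.1); a=av2(); print(z,hit,a[:3],(a-b)[3:],"t%.1f"%monitor.read_time(),flush=True)
    if hit: break
E
```

```text
base [ 0.5545  0.2941  0.1703 -0.852  -0.0007 -1.4983 -0.0211  0.0287  0.0342]
0.166 False [0.5543 0.294  0.166 ] [-0.0797  0.543   0.2344  0.0228 -0.0405 -0.0378] t26.7
0.163 False [0.5543 0.294  0.163 ] [ 0.5695 -0.0138 -0.8034  0.0293 -0.0489 -0.0632] t27.1
0.16 False [0.5543 0.294  0.16  ] [ 0.4466 -0.3016 -0.4329  0.0196 -0.0111 -0.0687] t27.5
0.157 False [0.5543 0.294  0.1569] [ 0.0812  0.7386  0.4863  0.0369 -0.008  -0.0358] t27.9
0.154 False [0.5543 0.294  0.154 ] [ 0.7917  0.8293  0.1616  0.0465 -0.0708  0.0253] t28.3
```

```bash
python3 - <<'E'
from h import *
x,y=.5543,.294
b=av2()
for z in (.151,.148,.1455):
    hit=env.movel([x,y,z],feed=.02,stop_force=3); env.hold(.1); a=av2(); print(z,hit,a[:3],(a-b)[3:],"t%.1f"%monitor.read_time(),flush=True)
    if hit: break
crop("scene",265,180,80,64,9.5,"s8")
for zz in (.045,.066,.036): print(zz,proj("scene",[.576,.294,zz]),[proj("scene",[.576+.026*np.cos(a),.294+.026*np.sin(a),zz]).round(1) for a in np.arange(8)*np.pi/4])
E
```

```text
0.151 False [0.5543 0.294  0.151 ] [-0.0443 -0.4668 -1.413  -0.0432  0.0029 -0.0346] t28.7
0.148 False [0.5543 0.294  0.148 ] [ 0.072  -0.1942 -1.002   0.0231  0.0517 -0.0547] t29.1
0.1455 False [0.5543 0.294  0.1455] [-0.6989 -0.4669 -1.1584 -0.0414  0.0325 -0.0868] t29.5
0.045 [304.9052 211.505 ] [array([315.7, 208.1]), array([309. , 203.9]), array([299.9, 204.1]), array([293.7, 208.6]), array([293.9, 214.9]), array([300.7, 219.3]), array([310. , 219.1]), array([316.2, 214.4])]
0.066 [304.9584 204.3434] [array([315.9, 201. ]), array([309.1, 196.8]), array([299.9, 197. ]), array([293.6, 201.5]), array([293.9, 207.8]), array([300.7, 212.1]), array([310.1, 211.9]), array([316.4, 207.2])]
0.036 [304.8827 214.5221] [array([315.6, 211.1]), array([308.9, 206.9]), array([299.9, 207.1]), array([293.7, 211.7]), array([294. , 217.9]), array([300.7, 222.3]), array([310. , 222.1]), array([316.1, 217.4])]
```

View pics/s8.png

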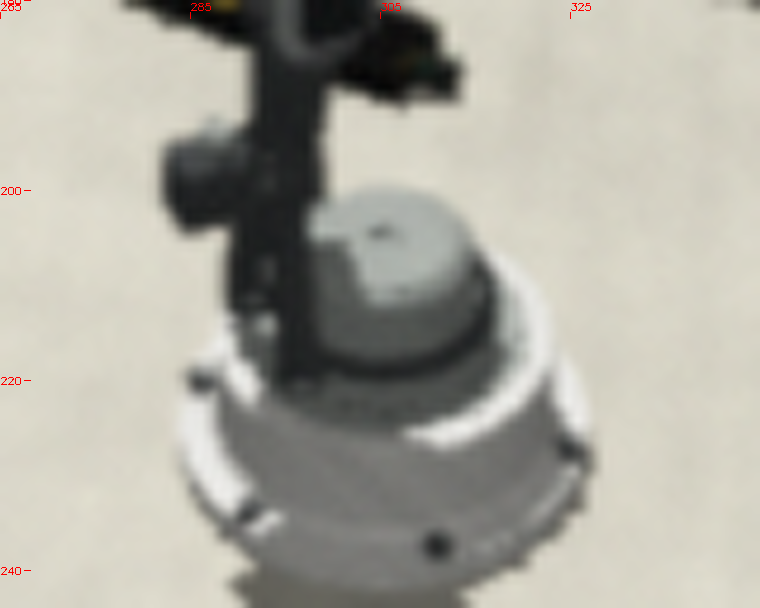

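The ring is round the shaft. Its front band is at about v=219.7 (expected about 220.2 at groove level), so it is 1.5 mm high, and its right edge suggests about 0.7 mm short in x. One small trim, then I'll measure the band edges numerically.

```bash
python3 - <<'E'
from h import *
b=av2()
print(env.movel([.5548,.294,.1442],feed=.02,stop_force=3)); env.hold(.5); a=av2(); print(a[:3],(a-b)[3:]); st()
crop("scene",265,180,80,64,9.5,"s9")
for n in ("s8","s9"):
    g=cv2.imread(f"pics/{n}_full.png",0).astype(float); print(n,"v210..224",[g[v,303:310].mean().round() for v in range(210,225)])
    print(" u312-320 row209:",[g[208:211,u].mean().round() for u in range(311,321)])
for z,r in((.0465,.0215),(.0465,.0262),(.0435,.0262)): 
    P=np.array([proj("scene",[.576+r*np.cos(a),.294+r*np.sin(a),z]) for a in np.linspace(0,6.283,73)]); print(z,r,P.max(0))
print("tip",proj("scene",[.5495,.277,.0405]))
E
```

```text
False
[0.5548 0.294  0.1442] [-0.1775  0.9299  0.2264 -0.0343  0.0516  0.0165]
 t30.46 p [0.5548 0.294  0.1442] F [ 0.7   1.02 -2.15] w 0.0272
s8 v210..224 [np.float64(142.0), np.float64(128.0), np.float64(97.0), np.float64(82.0), np.float64(82.0), np.float64(81.0), np.float64(79.0), np.float64(63.0), np.float64(42.0), np.float64(41.0), np.float64(67.0), np.float64(78.0), np.float64(76.0), np.float64(75.0), np.float64(86.0)]
 u312-320 row209: [np.float64(135.0), np.float64(119.0), np.float64(99.0), np.float64(80.0), np.float64(71.0), np.float64(87.0), np.float64(157.0), np.float64(208.0), np.float64(220.0), np.float64(222.0)]
s9 v210..224 [np.float64(141.0), np.float64(128.0), np.float64(98.0), np.float64(82.0), np.float64(81.0), np.float64(81.0), np.float64(81.0), np.float64(74.0), np.float64(47.0), np.float64(38.0), np.float64(56.0), np.float64(74.0), np.float64(76.0), np.float64(76.0), np.float64(92.0)]
 u312-320 row209: [np.float64(136.0), np.float64(120.0), np.float64(99.0), np.float64(78.0), np.float64(68.0), np.float64(88.0), np.float64(155.0), np.float64(207.0), np.float64(220.0), np.float64(222.0)]
0.0465 0.0215 [314.8357 217.8688]
0.0465 0.0262 [317.0047 219.393 ]
0.0435 0.0262 [316.9766 220.4045]
tip [296.9996 221.4998]
```

View pics/s9.png

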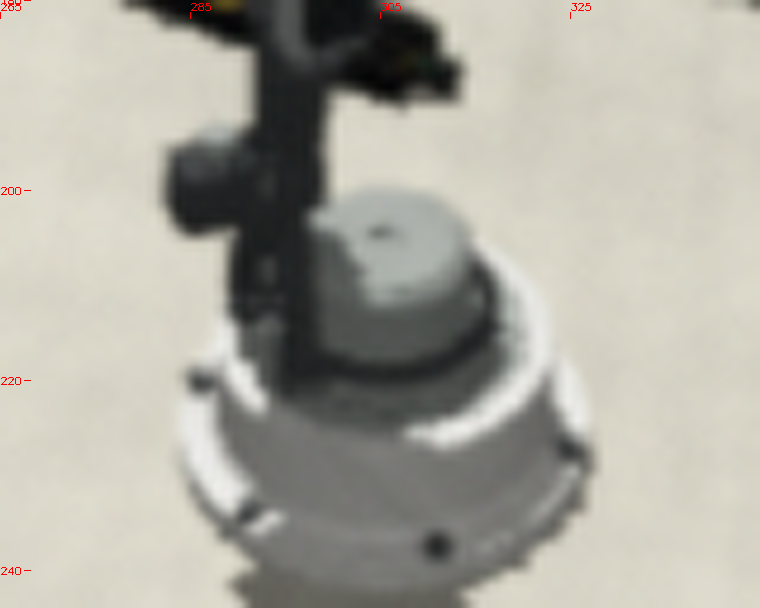

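```bash
python3 - <<'E'
from h import *
st("final"); job.close_job()
E
```

```text
final t30.66 p [0.5548 0.294  0.1442] F [-0.06 -0.16 -2.06] w 0.0271
the job is handed in; nothing more can be done
```

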